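# Seat the regulator card in the leaning card rack

## Robot

A 7-joint arm with a two-finger parallel gripper is mounted at the origin on the work surface. World frame = base frame: x ahead of the robot, y to its left, z up, the work surface at z = 0. Lengths are in m, angles in rad, forces in N, time in s.
With the tool pointing down it reaches from about 0.425 to 0.95 m from the base axis. Payload 4.7 kg.
Tool frame: the origin (TCP) lies at the very end of the fingers, on their centre line; the grasp point (between the pads) lies 19 mm behind it; z points along the fingers, y is the line along which they close (so a half turn about z gives the same grasp; the last joint's range is limited). The gripper opens to 87 mm and grips with 3 to 60 N. Pads are 19 mm wide; open, the fingers measure 117 mm over their backs; the gripper's body (75 mm by 190 mm) begins 51 mm behind the grasp point.
Start: joints at [1.096, 0.469, -0.049, 1.532, 0.024, 1.141, -0.082], TCP at [0.291, -0.609, 0.223] pointing down, gripper open.
Joint ranges: [-2.59, 2.59], [-0.33, 1.99], [-1.39, 1.29], [0.1, 2.45], [-1.04, 4.18], [0.21, 1.99], [-2.66, 2.66]. Speed limits (rad/s): [2.57, 2.57, 3.14, 3.14, 3.14, 3.14, 3.14].

## Interface

Orientations are given as a unit quaternion [w, x, y, z].
In Python, from plant import read_state, viewer, order gives the robot as it stands. The module is installed in compiled form; this text tells all that it offers.
- The arm moves only by the tool play_rows, never from a script. Its argument "commands" is a list of rows, each a list of 5 numbers: the finger opening in mm, from 0 to 87, then the shift along the tool's x, y, z in mm, then the turn about the tool's z in rad. A call has 1 to 20 rows; each row shifts and turns the commanded pose from where the row before left it, along the tool's axes as they then stand; what a row does not reach is not made up. A row lasts 1/12 s, in which the tool goes at most 41.7 mm and 7.16 degrees, less where a joint would pass 70% of its speed; a pose out of reach is approached as far as the arm can. A call is refused whole if a number of a shift passes 41.7 or a number of a turn 0.125, either way. A call with a gripper value outside its range is refused whole. The fingers move at their own pace and stop on an object; the grip force is fixed at half the most. Time passes only in rows, so rows that do not move let the fingers close. It gives the time, the measured TCP pose, the force, the opening and the grip force at its end, in the units of the state.
- read_state(): the state, without advancing time (a new reading comes with each control period).
- viewer.read_camera(name): name is "scene" or "side" or "wrist"; returns a dict with "color" (480x640x3 uint8, red, green, blue), "fx", "fy", "cx", "cy" (pixels), "k1" (the pictures are not rectified: a ray, as slopes to the right and down, at radius r is drawn at 1 + k1 r^2 times it, then the intrinsics apply), "rvec" (rotation vector, rad) and "tvec" (3), from world to camera coordinates, as OpenCV has them. Camera axes: x right, y down, z forward; pixel columns grow to the right and rows downward; lengths in m; the calibration is good to about 2 mm. A picture is of the moment at which its call begins. There is no depth.
- order.close_job(): hands the job in; it is judged then, once.
The state is a dict: "time": time; "qpos": joint angles; "dq": joint speeds; "tau": joint torques, N m; "position": TCP position; "ee_rot": TCP orientation; "ft_force": force on the tool from outside, world axes, zero at the start; "ft_torque": the same for the moment, N m; "grip_width": finger opening in m; "grip_force": force on a finger pad.
Only numpy, scipy, OpenCV 4.12 (cv2) and the standard library are available. Lean on these libraries where they do the work, as an engineer would, in place of code of your own. Each camera call takes 0.05 s, during which the arm holds its last target. There are 200 camera calls.

## Task

Take the wide circuit card out of its stand and slide it down the two guides of the leaning card rack until it rests on the connector, without forcing it, and let go. Then swing both of the rack's ejector levers inwards, all the way closed, so that they press the card fully home. Leave the small card, the glass valves and the jar where they are.

Things in the scene. Friction and masses are not known exactly. Their poses are not given: they have to be found in the camera images.
- card_grip (a point): centre of the grip bar of the wide card: finned aluminium, 16 mm thick (x), 50 mm wide (y), 30 mm tall (z), on the middle of the board's top edge; this point is 15 mm above that edge and 105 mm above the foot. The board is dark green, 110 mm wide (y), 6 mm thick (x), 90 mm tall (z); 0.13 to 0.25 kg. It starts upright, -x face to the robot
- card_foot (a point): centre of the wide card's bottom edge, 105 mm below the grip point; axes as the card's: x normal to the board, y along its width, z up the board. Parts stand up to 15 mm proud of the -x face between 29 and 51 mm above the foot; the edges are bare. The card fits the slot either way round
- stand_a: low cream stand that holds the wide card upright in a slot, 60 mm (x) by 128 mm (y), fixed; origin at its underside. Slot floor 8 mm, prongs 40 mm above the table: the card lifts straight up and is free after 35 mm. A second stand just like it holds the small card; which is nearer the rack varies
- slot: slot of the leaning card rack, fixed. Origin, about 55 mm above the table: where the card's foot centre is when fully home. z points up along the guides, out of the slot, leaning 25 degrees from vertical towards the robot; y runs from guide to guide (to the robot's left); x is normal to the card, away from the robot and up. Home, the card's top edge is at z = 90 mm
- slot_mouth (a point): centre of the mouth, at slot (0, 0, 89) mm; axes as the slot's. Two black guides at y = +-55 mm run from z = 2 to 78 mm, with flares (about 2.5 mm wider each way) up to 89 mm. The card has 1.2 mm of play either way in x, 1.5 mm in y. The space between the guides is open front and back. Cheeks outside them reach z = 92 mm, hinge plates (y = +-67 to 91, x = +-13 mm) z = 101 mm
- slot_stop (a point): where the foot of a card slid in comes to rest on the connector's brass bar: slot (0, 0, 8) mm, 8 mm short of home; its top edge is then at z = 98 mm. It takes about 18 N to drive it on down; it then stays (no spring). Released above, the card slides down by its weight
- lever_left (a joint): angle of the left ejector lever (+y side), rad: 0 = closed (hard stop), 1.25 = fully open; starts open at 1.0 to 1.2, stays where left. Dark steel bell crank: a 46 mm handle with a knob, and a 26 mm nose (8 mm thick) pointing inwards. Push the knob inwards to close: light (1 N), but the last 0.3 rad press the card down and take 10 to 15 N. At 0 the nose lies on the card's top edge and the handle stands up, 0.15 rad inwards
- lever_right (a joint): angle of the right ejector lever (-y side), rad: 0 = closed (hard stop), 1.25 = fully open; starts open at 1.0 to 1.2, stays where left. Dark steel bell crank: a 46 mm handle with a knob, and a 26 mm nose (8 mm thick) pointing inwards. Push the knob inwards to close: light (1 N), but the last 0.3 rad press the card down and take 10 to 15 N. At 0 the nose lies on the card's top edge and the handle stands up, 0.15 rad inwards
- lever_left_knob (a point): centre of the knob of the left lever: a bar 14 mm in diameter and 18 mm long along the slot's x, 46 mm from the hinge; closed it is at slot (0, 69, 139.5) mm
- lever_right_knob (a point): the same on the right lever; closed it is at slot (0, -69, 139.5) mm
- lever_left_hinge (a point): hinge of the left lever, at slot (0, 76, 94) mm; its axis is the slot's x
- lever_right_hinge (a point): hinge of the right lever, at slot (0, -76, 94) mm; its axis is the slot's x
- small_card_grip (a point): centre of the grip bar of the small card, a bystander: like the wide card but 76 mm wide, in the other stand
- valve_a: glass valve with black base, 44 mm in diameter, 116 mm tall, stands near the robot; origin at its underside; bystander
- valve_b: glass valve with black base, 48 mm in diameter, 116 mm tall, stands at the back; origin at its underside; bystander
- jar: amber jar with black cap, 48 mm in diameter, 62 mm tall, near the robot; origin at its underside; bystander
Not all that is in view belongs to the job. What is shaped like the part that bears card_grip but red or yellow is not meant.

How it is judged:
On the way, in this order (a step that is already met when the one before it is completed fails the run):
1. the wide card stands in both guides on the connector, not yet driven home, released, with both levers open (x of card_foot in the frame of slot between -0.003 and 0.003 m and y of card_foot in the frame of slot between -0.004 and 0.004 m and angle between the z axis of card_foot and the z axis of slot, either way round below 0.08 rad and angle between the x axis of card_foot and the x axis of slot, either way round below 0.08 rad and z of card_foot in the frame of slot between 0.003 and 0.0115 m and contact force between the fingers and card below 0.3 N and value of joint each of lever_left, lever_right above 0.6 rad), for 0.2 s.
2. both levers are closed and the card is home (x of card_foot in the frame of slot between -0.003 and 0.003 m and y of card_foot in the frame of slot between -0.004 and 0.004 m and angle between the z axis of card_foot and the z axis of slot, either way round below 0.08 rad and angle between the x axis of card_foot and the x axis of slot, either way round below 0.08 rad and value of joint each of lever_left, lever_right below 0.12 rad and z of card_foot in the frame of slot below 0.0025 m), for 0.2 s.
At the end, for the whole second after the job is handed in: the wide card is in both guides (within 3 mm across its thickness, 4 mm across its width, 0.08 rad), its foot within 2.5 mm of fully home, both levers within 0.12 rad of closed, everything released and at rest (all of step 2 and linear speed of card below 0.02 m/s); the robot touches nothing.
It fails at once if the card is pressed home by hand while both levers still stand open (x of card_foot in the frame of slot between -0.003 and 0.003 m and y of card_foot in the frame of slot between -0.004 and 0.004 m and angle between the z axis of card_foot and the z axis of slot, either way round below 0.08 rad and angle between the x axis of card_foot and the x axis of slot, either way round below 0.08 rad and z of card_foot in the frame of slot below 0.0025 m and value of joint each of lever_left, lever_right above 0.6 rad).
It fails at once if the small card is moved more than 30 mm (distance of small_card_grip from where it was at the start of the episode above 0.03 m).
It fails at once if the near glass valve is knocked over or moved more than 40 mm (angle between valve_a's own z axis and vertical above 0.5 rad or distance of valve_a from where it was at the start of the episode above 0.04 m).
It fails at once if the far glass valve is knocked over or moved more than 40 mm (angle between valve_b's own z axis and vertical above 0.5 rad or distance of valve_b from where it was at the start of the episode above 0.04 m).
It fails at once if the jar is knocked over or moved more than 40 mm (angle between jar's own z axis and vertical above 0.5 rad or distance of jar from where it was at the start of the episode above 0.04 m).
It also fails if it takes over 72 s, if anything falls off the work surface, if the arm or the gripper's body presses on something with over 40 N, if the wrist force passes 120 N, or if a joint passes its speed limit or range.

## Working session

There is one attempt and no reset: what is moved stays moved. The work goes in short steps, Python scripts to look and compute and a tool call to move; the robot and the scene stay as the last step left them, time stands still between calls to the robot, and variables do not carry over. Pictures are saved under pics/ and viewed, at most 10 in all, crops included, and the job is handed in when it is done.

Besides the shell and the picture viewer there is one more tool, called after "Emit:" as name(argument=value, ...) on one line, values as JSON. play_rows: Moves the arm, as the interface text tells. Its arguments: {"type":"object","properties":{"commands":{"type":"array","items":{"type":"array","items":{"type":"number"}}}},"required":["commands"]}

```bash
mkdir -p pics
cat > h.py <<'E'
import numpy as np, cv2
from plant import read_state, viewer, order
from scipy.spatial.transform import Rotation as R
def cam(n):
    c=viewer.read_camera(n); c['R']=cv2.Rodrigues(np.array(c['rvec'],float))[0]; c['t']=np.array(c['tvec'],float).ravel(); return c
def K(c): return np.array([[c['fx'],0,c['cx']],[0,c['fy'],c['cy']],[0,0,1.]]),np.array([c['k1'],0,0,0,0.])
def ray(c,u,v):
    k,d=K(c); p=cv2.undistortPoints(np.array([[[u,v]]],float),k,d)[0,0]
    r=c['R'].T@np.array([p[0],p[1],1]); return -c['R'].T@c['t'], r/np.linalg.norm(r)
def onz(c,u,v,z):
    o,r=ray(c,u,v); return o+r*(z-o[2])/r[2]
def tri(obs):
    A=np.zeros((3,3));b=np.zeros(3);L=[ray(*x) for x in obs]
    for o,r in L:
        P=np.eye(3)-np.outer(r,r);A+=P;b+=P@o
    X=np.linalg.solve(A,b); return X,[float(np.linalg.norm((np.eye(3)-np.outer(r,r))@(X-o)))*1e3 for o,r in L]
def proj(c,X):
    k,d=K(c); return cv2.projectPoints(np.atleast_2d(np.array(X,float)),cv2.Rodrigues(c['R'])[0],c['t'],k,d)[0][:,0]
E
python3 - <<'E'
from h import *
np.set_printoptions(precision=4,suppress=True)
for n in('scene','side','wrist'):
    c=cam(n); cv2.imwrite(f'pics/{n}0.png',c['color'][:,:,::-1]); print(n,c['fx'],c['k1'],-c['R'].T@c['t'],c['R'][2])
print(read_state())
E
```

```text
scene 536.7395607108305 -0.12798725502847147 [ 0.9608 -0.6015  0.7379] [-0.3954  0.7038 -0.5902]
side 477.11094430852813 -0.12019335231402545 [0.1331 0.8281 0.6614] [ 0.4304 -0.7252 -0.5374]
wrist 342.09268654871727 -0.06359931460518402 [ 0.3662 -0.5743  0.3841] [-0.2742 -0.1292 -0.9529]
{'time': 0.15, 'qpos': array([ 1.0961,  0.4693, -0.0486,  1.5334,  0.0241,  1.141 , -0.0823]), 'dq': array([ 0.0001, -0.0016,  0.0007, -0.0032, -0.0012,  0.0007,  0.0014]), 'tau': array([  0.0006, -50.8427,  -0.081 , -23.6418,  -0.0615,   0.0356,
         0.0001]), 'position': array([ 0.2909, -0.6086,  0.2217]), 'ee_rot': array([-0.0007,  0.9753,  0.2211, -0.0002]), 'ft_force': array([ 0.7157, -0.8457,  0.3625]), 'ft_torque': array([ 0.0485, -0.0145, -0.003 ]), 'grip_force': 0.0, 'grip_width': 0.08715202981994546}
```

View pics/scene0.png

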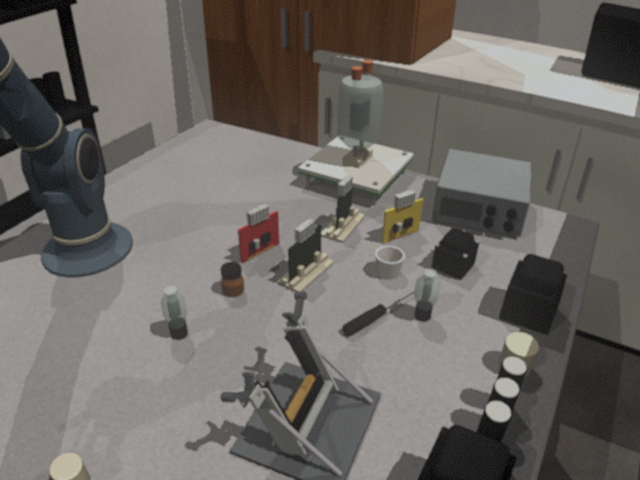

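View pics/side0.png

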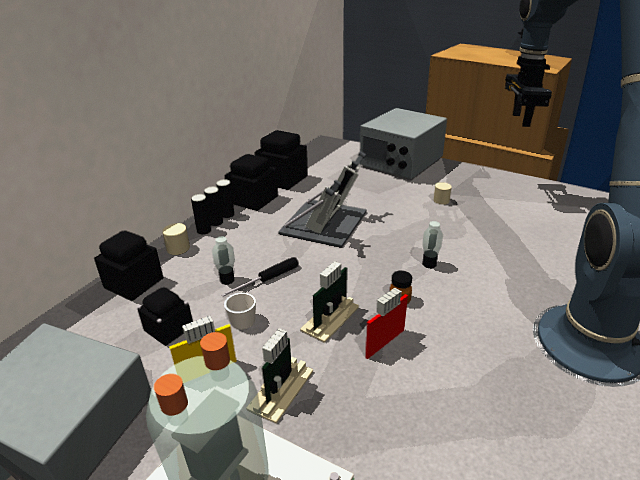

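Run:
```python
import cv2,numpy as np
def cr(n,x0,x1,y0,y1,s):
    im=cv2.imread(f'pics/{n}0.png')[y0:y1,x0:x1]; im=cv2.resize(im,None,fx=s,fy=s,interpolation=cv2.INTER_CUBIC)
    im=cv2.convertScaleAbs(im,alpha=1.4,beta=15)
    for x in range((x0//20+1)*20,x1,20): cv2.line(im,((x-x0)*s,0),((x-x0)*s,6),(0,0,255),1);cv2.putText(im,str(x),((x-x0)*s,16),0,.35,(0,0,255),1)
    for y in range((y0//20+1)*20,y1,20): cv2.line(im,(0,(y-y0)*s),(6,(y-y0)*s),(0,0,255),1);cv2.putText(im,str(y),(8,(y-y0)*s+4),0,.35,(0,0,255),1)
    return im
def comp(a,f):
    h=max(i.shape[0] for i in a); o=np.hstack([cv2.copyMakeBorder(i,0,h-i.shape[0],0,0,0) for i in a]); print(o.shape); cv2.imwrite(f,o)
comp([cr('scene',230,385,285,475,3),cr('scene',275,385,170,295,3)],'pics/c1.png')
comp([cr('side',275,375,150,250,4),cr('side',255,355,255,400,4)],'pics/c2.png')
```

```text
(570, 795, 3)
(580, 800, 3)
```

View pics/c1.png

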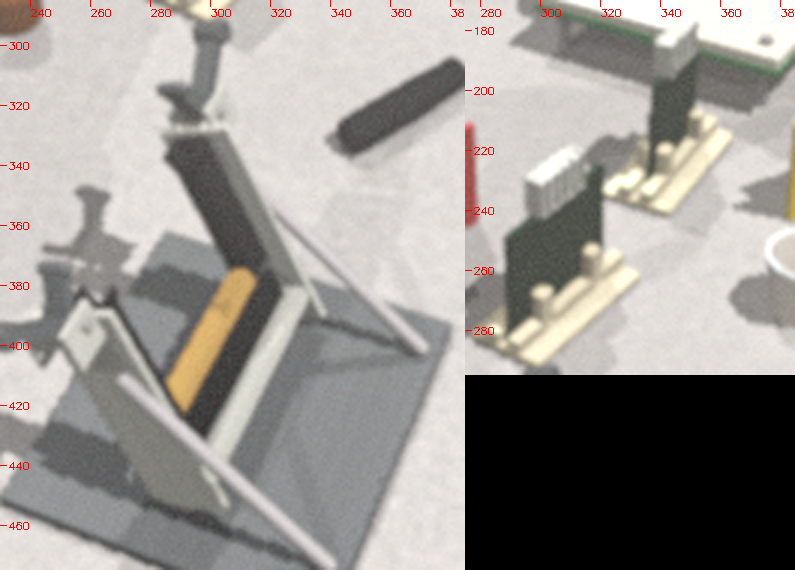

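View pics/c2.png

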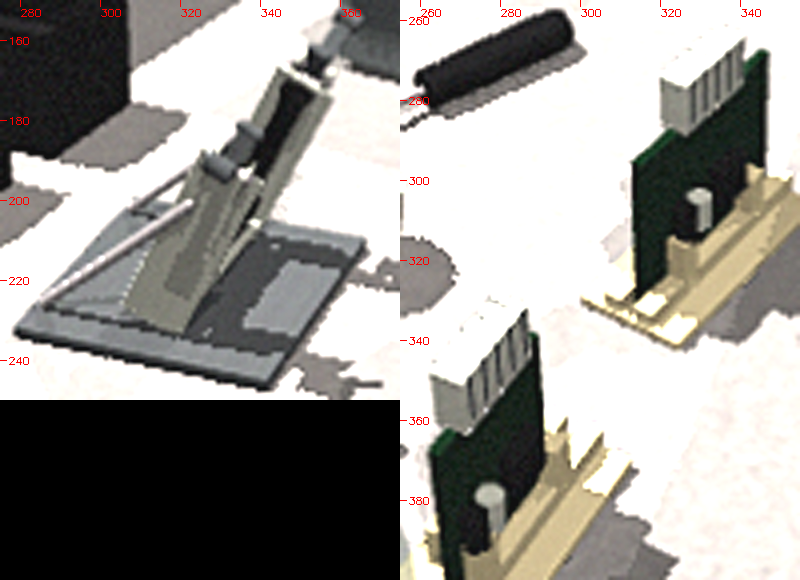

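Run:
```python
from h import *
np.set_printoptions(precision=4,suppress=True)
s=cam('scene');d=cam('side')
def p(n,a,b): X,e=tri([(s,*a),(d,*b)]); print(n,X,np.round(e,1)); return X
L=p('board +y top',(318.5,225),(313,293)); Rr=p('board -y top',(288.5,248.5),(346.5,268))
print('width',np.linalg.norm(L-Rr),'yaw of y', np.degrees(np.arctan2(*(L-Rr)[[1,0]])))
p('small +y?',(351,192),(263,364))
p('knobL',(300,294),(328,192)); p('knobR',(250,374),(357,157))
for n,c,u,v in [('base far',d,365,210),('base nearR',d,267,346),('base left',d,277,332),('s right',s,380,393),('s far',s,285,363),('s near',s,231,451),('sbot',s,346,478)]: print(n,onz(c,u,v,.006))
print('brass',onz(s,238,376,.064),onz(s,244,420,.064))
for n,c,u,v,z in [('valve_a',s,178,333,0),('jar',s,233,290,.0),('valve_b',s,424,313,0),('va',d,430,264,0),('jar',d,401,300,0)]: print(n,onz(c,u,v,z))
for x,y in [(308,375),(291.5,420),(313,377)]: print(onz(s,x,y,.064))
w=cam('wrist'); st=read_state(); Rt=R.from_quat(np.r_[st['ee_rot'][1:],st['ee_rot'][0]]).as_matrix(); print('tool',Rt); print('camT',Rt.T@(-w['R'].T@w['t']-st['position']), Rt.T@w['R'].T)
```

```text
board +y top [0.4972 0.2331 0.099 ] [0.9 0.9]
board -y top [0.4823 0.1307 0.0963] [1.8 1.8]
width 0.1035070954272374 yaw of y 81.7356434035717
small +y? [0.4846 0.4145 0.0854] [0.9 0.9]
knobL [ 0.6148 -0.0383  0.1603] [0.6 0.6]
knobR [ 0.6406 -0.2277  0.1712] [6.9 6.9]
base far [ 0.6171 -0.2553  0.006 ]
base nearR [0.5541 0.3163 0.006 ]
base left [0.5589 0.2749 0.006 ]
s right [ 0.7712 -0.0397  0.006 ]
s far [ 0.5951 -0.0627  0.006 ]
s near [ 0.6193 -0.2578  0.006 ]
sbot [ 0.7938 -0.2096  0.006 ]
brass [ 0.5735 -0.1673  0.064 ] [ 0.6314 -0.232   0.064 ]
valve_a [ 0.3738 -0.0989  0.    ]
jar [0.3896 0.0576 0.    ]
valve_b [0.764  0.1921 0.    ]
va [ 0.3719 -0.0981  0.    ]
jar [0.3835 0.0595 0.    ]
[ 0.6699 -0.1085  0.064 ]
[ 0.6926 -0.1961  0.064 ]
[ 0.6789 -0.1081  0.064 ]
tool [[ 0.9023  0.4312 -0.0003]
 [ 0.4312 -0.9023  0.0006]
 [ 0.     -0.0007 -1.    ]]
camT [ 0.0828  0.0013 -0.1624] [[ 0.0003 -0.953  -0.3031]
 [ 1.      0.0004 -0.0002]
 [ 0.0003 -0.3031  0.953 ]]
```

Emit:
play_rows(commands=[[87, 0, 0, -12, 0.108], [87, 0, 0, -12, 0.108], [87, 0, 0, -12, 0.108], [87, 26.4, -25.7, 0, 0], [87, 26.4, -25.7, 0, 0], [87, 26.4, -25.7, 0, 0], [87, 26.4, -25.7, 0, 0], [87, 26.4, -25.7, 0, 0], [87, 26.4, -25.7, 0, 0], [87, 26.4, -25.7, 0, 0], [87, 26.4, -25.7, 0, 0], [87, 26.4, -25.7, 0, 0], [87, 26.4, -25.7, 0, 0], [87, 26.4, -25.7, 0, 0], [87, 26.4, -25.7, 0, 0], [87, 26.4, -25.7, 0, 0], [87, 26.4, -25.7, 0, 0], [87, 26.4, -25.7, 0, 0], [87, 26.4, -25.7, 0, 0]])

```text
time: 1.88
position: [0.6612, -0.148, 0.2586]
ee_rot: [0.0, 0.998, 0.061, 0.0]
ft_force: [0.1, -0.7, 0.4]
grip_width: 0.0869
grip_force: 0.0
```

Run:
```python
from h import *
import pickle
s=read_state(); print(s['position'],s['ee_rot'],s['dq'])
c=cam('wrist'); pickle.dump(c,open('w1.pkl','wb')); 
im=cv2.resize(c['color'][:,:,::-1],(800,600),interpolation=cv2.INTER_CUBIC); cv2.imwrite('pics/w1.png',im)
```

```text
[ 0.66124746 -0.14802902  0.25862762] [7.05098642e-05 9.98147521e-01 6.08401082e-02 4.28684688e-05] [-0.56406149  0.32425002 -0.06812017 -0.49203915  0.08386814  0.17371427
 -0.61805017]
```

View pics/w1.png

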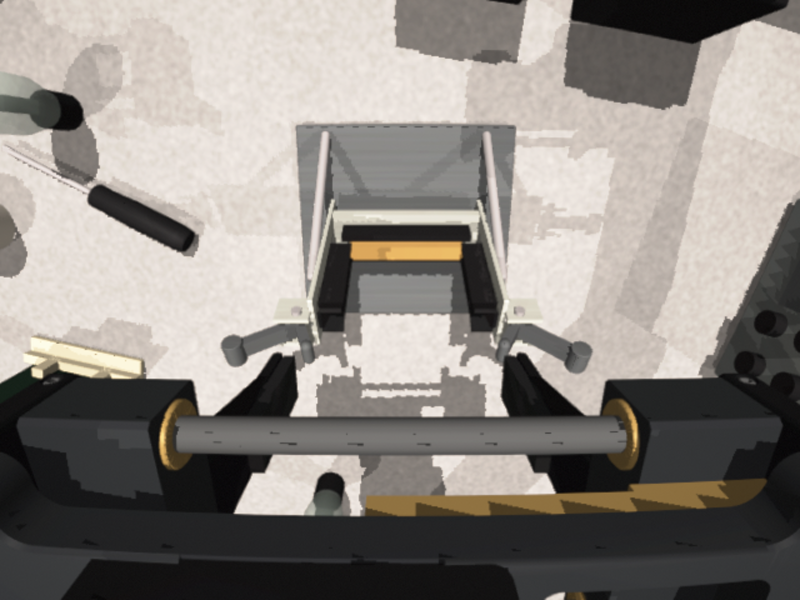

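Emit:
play_rows(commands=[[87, -10, -25, 0, 0], [87, -10, -25, 0, 0], [87, 0, 0, 0, 0], [87, 0, 0, 0, 0], [87, 0, 0, 0, 0]])

```text
time: 2.35
position: [0.6345, -0.1033, 0.2588]
ee_rot: [0.0, 0.998, 0.061, 0.0]
ft_force: [0.3, -0.4, 0.4]
grip_width: 0.0867
grip_force: 0.0
```

Run:
```python
from h import *
import pickle
c=cam('wrist'); pickle.dump(c,open('wA.pkl','wb')); print(read_state()['position'])
```

```text
[ 0.63458077 -0.10392498  0.25867084]
```

Emit:
play_rows(commands=[[87, 0, 35, 0, 0], [87, 0, 35, 0, 0], [87, 0, 30, 0, 0], [87, 0, 0, 0, 0], [87, 0, 0, 0, 0], [87, 0, 0, 0, 0]])

```text
time: 2.9
position: [0.6466, -0.202, 0.2582]
ee_rot: [-0.0, 0.998, 0.06, -0.0]
ft_force: [-0.4, 0.2, -0.3]
grip_width: 0.087
grip_force: 0.0
```

```bash
cat > cr.py <<'E'
import cv2,numpy as np
def cr(im,x0,x1,y0,y1,s):
    im=np.ascontiguousarray(im[y0:y1,x0:x1,::-1]); im=cv2.resize(im,None,fx=s,fy=s,interpolation=cv2.INTER_CUBIC)
    for x in range((x0//10+1)*10,x1,10): cv2.line(im,((x-x0)*s,0),((x-x0)*s,6),(0,0,255),1);cv2.putText(im,str(x),((x-x0)*s,16),0,.35,(0,0,255),1)
    for y in range((y0//10+1)*10,y1,10): cv2.line(im,(0,(y-y0)*s),(6,(y-y0)*s),(0,0,255),1);cv2.putText(im,str(y),(8,(y-y0)*s+4),0,.35,(0,0,255),1)
    return im
E
python3 - <<'E'
from h import *; from cr import cr
import pickle
b=cam('wrist'); pickle.dump(b,open('wB.pkl','wb')); a=pickle.load(open('wA.pkl','rb')); print(read_state()['position'])
y=np.array([0.67,-0.155,.13])
out=[]
for c in (a,b):
    u,v=proj(c,y)[0].astype(int); print(u,v)
    x0=min(max(u-135,0),370); y0=max(v-50,0); out.append(cr(c['color'],x0,x0+266,y0,y0+98,3))
cv2.imwrite('pics/ab.png',np.vstack(out))
E
```

```text
[ 0.64672324 -0.20082442  0.25837368]
381 200
266 200
```

View pics/ab.png

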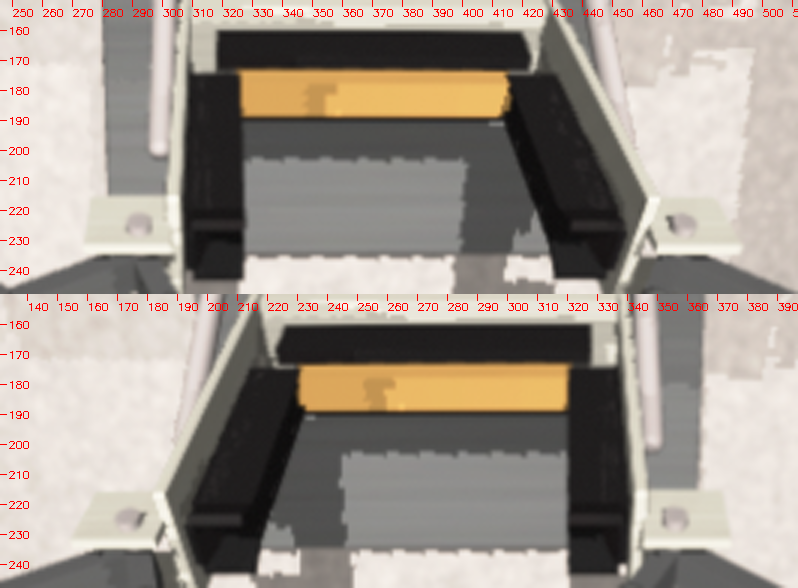

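```bash
cat > slot.py <<'E'
from h import *
import pickle
np.set_printoptions(precision=4,suppress=True)
a=pickle.load(open('wA.pkl','rb'));b=pickle.load(open('wB.pkl','rb'))
P={}
for n,p,q in [('pinL',(292,224.7),(174.3,224.7)),('pinR',(473.7,225),(356.3,225)),('LT',(276.7,215.3),(160.3,215.7)),('LB',(273.7,234),(155,235)),('RT',(490.3,215.3),(371.7,216)),('RB',(493.3,234),(374.7,235)),
 ('bTL',(326.3,173.7),(230.7,173.3)),('bTR',(415,173.7),(320.3,173.3)),('bBL',(326.3,189),(232.3,188.7)),('bBR',(414.3,189),(320.3,188.7))]:
    P[n],e=tri([(a,*p),(b,*q)]); print(n,P[n],np.round(e,1))
y=P['pinL']-P['pinR']; y2=(P['LT']+P['LB']-P['RT']-P['RB'])/2
print('pin dist',np.linalg.norm(y),'outer dist',np.linalg.norm(y2),np.degrees(np.arctan2(y[1],y[0])),np.degrees(np.arctan2(y2[1],y2[0])))
yaw=np.arctan2(y2[1],y2[0])-np.pi/2; 
S=R.from_euler('ZY',[yaw,-np.radians(25)]).as_matrix(); print('S',S,np.degrees(yaw))
ms=(P['pinL']+P['pinR'])/2; mo=(P['LT']+P['LB']+P['RT']+P['RB'])/4
o=ms-S@[14,0,94]*np.array(1e-3) if False else ms-S@np.array([.014,0,.094])
print('origin',o)
for n in P: print(n,S.T@(P[n]-o)*1e3)
E
python3 slot.py
```

```text
pinL [ 0.6435 -0.0811  0.145 ] [0.1 0.1]
pinR [ 0.662  -0.2327  0.1462] [0. 0.]
LT [ 0.6488 -0.0673  0.1409] [0. 0.]
LB [ 0.6351 -0.0673  0.1514] [0.3 0.3]
RT [ 0.6719 -0.2436  0.1483] [0.4 0.4]
RB [ 0.6576 -0.2478  0.1533] [0.4 0.4]
bTL [ 0.6803 -0.1069  0.0631] [0.4 0.4]
bTR [ 0.6913 -0.1992  0.0607] [0. 0.]
bBL [ 0.6643 -0.109   0.0615] [0.3 0.3]
bBR [ 0.6757 -0.2011  0.0626] [0. 0.]
pin dist 0.15272140555199215 outer dist 0.17993814699283167 96.958312731422 97.28537067947421
S [[ 0.899  -0.1268 -0.4192]
 [ 0.1149  0.9919 -0.0536]
 [ 0.4226  0.      0.9063]] 7.285370679474217
origin [ 0.6796 -0.1534  0.0545]
pinL [14.1575 76.3574 93.3064]
pinR [ 13.8425 -76.3574  94.6936]
LT [18.8146 89.3159 86.6041]
LB [ 10.8951  91.1277 101.89  ]
RT [ 22.432  -88.5054  93.0684]
RB [ 11.1798 -90.8088 103.7938]
bTL [ 9.6345 46.0428  4.9746]
bTR [  7.9438 -46.9094   3.1948]
bBL [-5.6833 46.0082 10.4199]
bBR [ -5.5832 -46.8205  11.5254]
```

Emit:
play_rows(commands=[[87, 0, 0, 0, 0.0883], [87, 0, 0, 0, 0.0883], [87, 0, 0, 0, 0.0883], [87, -19, -32.4, 4.5, 0], [87, -19, -32.4, 4.5, 0], [87, -19, -32.4, 4.5, 0], [87, -19, -32.4, 4.5, 0], [87, -19, -32.4, 4.5, 0], [87, -19, -32.4, 4.5, 0], [87, -19, -32.4, 4.5, 0], [87, -19, -32.4, 4.5, 0], [87, -19, -32.4, 4.5, 0], [87, -19, -32.4, 4.5, 0], [87, -19, -32.4, 4.5, 0], [87, 0, 0, 0, 0], [87, 0, 0, 0, 0], [87, 0, 0, 0, 0]])

```text
time: 4.37
position: [0.4903, 0.1815, 0.2093]
ee_rot: [0.0, 0.998, -0.071, 0.0]
ft_force: [-0.1, 0.3, -0.2]
grip_width: 0.087
grip_force: 0.0
```

Run:
```python
from h import *; from cr import cr
import pickle
b=cam('wrist'); pickle.dump(b,open('wC.pkl','wb')); print(read_state()['position'],read_state()['ee_rot'])
print(proj(b,[[.49,.182,.128],[.49,.182,.098],read_state()['position']]))
cv2.imwrite('pics/c.png',cr(b['color'],190,450,150,350,3))
```

```text
[0.4907863  0.18053403 0.20927729] [ 1.87011014e-04  9.97431629e-01 -7.16240031e-02  3.35959162e-04]
[[316.34868138 251.28235428]
 [316.61030378 239.61717598]
 [317.76629615 299.68745786]]
```

View pics/c.png

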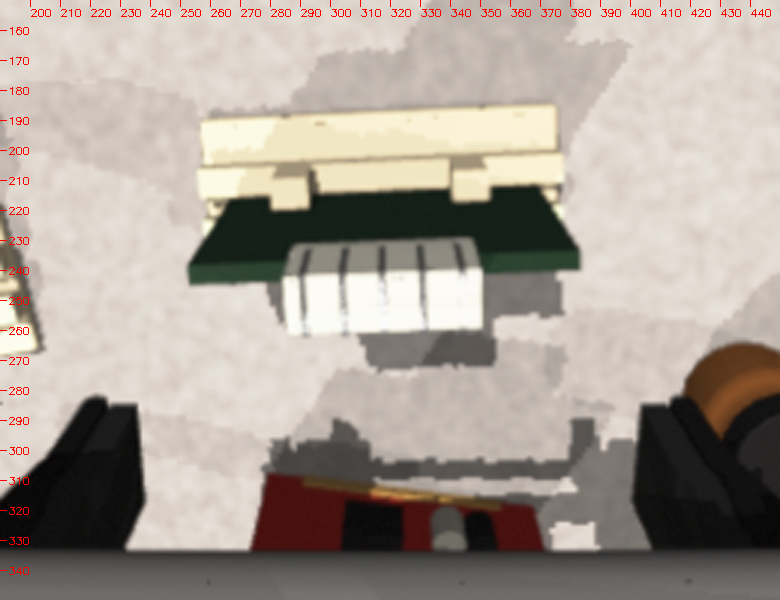

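Run:
```python
from h import *; import pickle
np.set_printoptions(precision=4,suppress=True)
c=pickle.load(open('wC.pkl','rb'))
g=[onz(c,u,v,.128) for u,v in [(285,241),(350.7,239),(287,261.7),(351,259.3)]]
e=[onz(c,u,v,.098) for u,v in [(253.3,238),(253.3,244.3),(383.3,233.3),(383.3,240)]]
for q in (g,e): print(np.mean(q,0)); 
print(np.linalg.norm(g[0]-g[1]),np.linalg.norm(g[0]-g[2]),np.linalg.norm(e[0]-e[2]),np.linalg.norm(e[1]-e[0]))
for A,B in((g[0],g[1]),(g[2],g[3]),(e[0],e[2]),(e[1],e[3])): d=A-B; print(np.degrees(np.arctan2(d[1],d[0])))
m=np.mean(e+g,0); s=read_state(); Rt=R.from_quat(np.r_[s['ee_rot'][1:],s['ee_rot'][0]]).as_matrix()
print(np.degrees(np.arctan2(-Rt[1,1],-Rt[0,1])), Rt.T@(np.mean(e,0)-s['position'])*1e3,Rt.T@(np.mean(g,0)-s['position'])*1e3)
```

```text
[0.4905 0.1804 0.128 ]
[0.4904 0.1806 0.098 ]
0.049056927888858896 0.016542261069371213 0.10878270197675988 0.005554578576304767
83.74606586560886
84.21143429264204
84.07973360005845
83.90783871631228
81.78545305718926 [ -0.4388  -0.0737 111.277 ] [-0.302   0.1776 81.2772]
```

Emit:
play_rows(commands=[[87, -0.4, 0, 20, -0.038], [87, 0, 0, 26, 0], [87, 0, 0, 26, 0], [87, 0, 0, 20, 0], [87, 0, 0, 13.3, 0], [87, 0, 0, 0, 0], [87, 0, 0, 0, 0], [20, 0, 0, 0, 0], [20, 0, 0, 0, 0], [20, 0, 0, 0, 0], [20, 0, 0, 0, 0], [20, 0, 0, 0, 0], [20, 0, 0, 0, 0], [20, 0, 0, 0, 0], [20, 0, 0, 0, 0], [20, 0, 0, 0, 0]])

```text
time: 5.75
position: [0.4906, 0.1822, 0.1042]
ee_rot: [-0.001, 0.999, -0.052, 0.001]
ft_force: [0.1, 2.8, 1.8]
grip_width: 0.0493
grip_force: 30.0
```

Emit:
play_rows(commands=[[20, 0, 0, -6, 0], [20, 0, 0, -12, 0], [20, 0, 0, -11, 0], [20, 0, 0, 0, 0], [20, 0, 0, 0, 0], [20, -4.9, 0, 0.1, 0], [20, -4.9, 0, 0.3, 0], [20, -4.9, 0, 0.5, 0], [20, -4.9, 0, 0.8, 0]])

```text
time: 6.5
position: [0.4709, 0.183, 0.1312]
ee_rot: [-0.0, 0.999, -0.052, 0.001]
ft_force: [2.6, -0.5, 0.8]
grip_width: 0.05
grip_force: 30.0
```

Emit:
play_rows(commands=[[20, -4.8, 0, 1.0, 0], [20, -4.8, 0, 1.2, 0], [20, -4.7, 0, 1.4, 0], [20, -4.7, 0, 1.6, 0], [20, -4.6, 0, 1.8, 0], [20, -4.5, 0, 2.0, 0], [20, 0, 0, 0, 0]])

```text
time: 7.08
position: [0.4413, 0.1862, 0.1216]
ee_rot: [0.0, 0.999, -0.052, -0.001]
ft_force: [1.0, 0.1, 1.9]
grip_width: 0.0497
grip_force: 30.0
```

Run:
```python
from h import *; from cr import cr
import pickle
print(read_state()['position'],read_state()['ft_force'])
d=cam('side');s=cam('scene');w=cam('wrist'); pickle.dump((d,s,w),open('t.pkl','wb'))
a=cr(d['color'],280,380,250,350,4);b=cr(s['color'],250,350,195,295,4)
cv2.imwrite('pics/t.png',np.hstack([a,b]))
```

```text
[0.4413268  0.18622949 0.12157107] [1.0351769  0.11207418 1.88696095]
```

View pics/t.png

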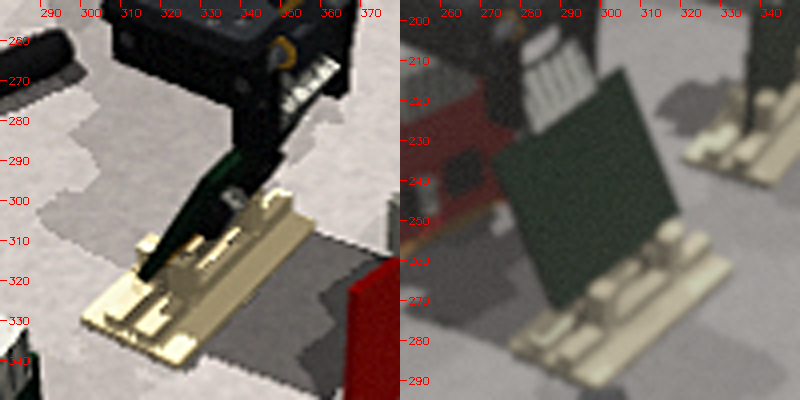

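Run:
```python
from h import *; import pickle
np.set_printoptions(precision=4,suppress=True)
d,s,w=pickle.load(open('t.pkl','rb'))
T,e=tri([(s,305.7,211.5),(d,340,287)]);B,f=tri([(s,320.7,248.2),(d,316.2,319.5)]); print(T,B,e,f,np.linalg.norm(T-B))
st=read_state(); Rt=R.from_quat(np.r_[st['ee_rot'][1:],st['ee_rot'][0]]).as_matrix()
v=Rt.T@(T-B); print(v, np.degrees(np.arctan2(-v[0],-v[2]))); print('foot rel tcp',Rt.T@(B-st['position'])*1e3, 'top',Rt.T@(T-st['position'])*1e3)
# single view, scene: plane with known y => angle from both edges
k=[onz(s,289,272.5,.036),onz(s,320.7,248.2,.036)]; print(k,np.linalg.norm(k[0]-k[1]))
```

```text
[0.4562 0.227  0.1239] [0.4962 0.2356 0.0353] [10.204911617542544, 10.204911617542496] [4.1038188346229525, 4.103818834623167] 0.09754863972584886
[-0.039   0.0128 -0.0885] 23.7903593761222
foot rel tcp [ 48.9486 -55.0818  86.2065] top [  9.9403 -42.2484  -2.2774]
[array([0.4849, 0.1292, 0.036 ]), array([0.5002, 0.237 , 0.036 ])] 0.1088159110891098
```

Emit:
play_rows(commands=[[20, 0, 0, -15, 0], [20, 0, 0, -30, 0], [20, 0, 0, -35, 0], [20, 0, 0, -35, 0], [20, 0, 0, -35, 0], [20, 0, 0, -28, 0], [20, 0, 0, 0, -0.114], [20, 0, 0, 0, -0.114], [20, 0, 0, 0, 0], [20, 0, 0, 0, 0], [20, 0, 0, 0, 0]])

```text
time: 8.15
position: [0.442, 0.1857, 0.2991]
ee_rot: [0.0, 0.998, 0.06, -0.001]
ft_force: [-1.1, -0.2, -2.0]
grip_width: 0.0495
grip_force: 30.0
```

Run:
```python
from h import *; from cr import cr
import pickle
print(read_state())
w=cam('wrist'); pickle.dump((w,read_state()),open('u.pkl','wb'))
cv2.imwrite('pics/u.png',cr(w['color'],190,450,180,360,3))
```

```text
{'time': 8.15, 'qpos': array([-0.17926348,  0.10128959, -0.33066192,  1.85882201,  0.03487414,
        1.18985934, -1.97188088]), 'dq': array([-0.00068715,  0.00084974,  0.00089991, -0.00645555,  0.00200185,
       -0.00440874,  0.01046389]), 'tau': array([ 1.39736533e-02, -3.01801729e+01, -7.73792546e-01, -2.49111074e+01,
        1.13863370e-02, -9.43835825e-02, -5.90559517e-03]), 'position': array([0.44198649, 0.18565758, 0.29905493]), 'ee_rot': array([ 3.79981100e-04,  9.98189836e-01,  6.01261654e-02, -1.32316828e-03]), 'ft_force': array([-1.08675079, -0.16752191, -2.02784798]), 'ft_torque': array([-0.02308755,  0.00381864,  0.02185791]), 'grip_force': 29.996889461763203, 'grip_width': 0.049501715687620004}
```

View pics/u.png

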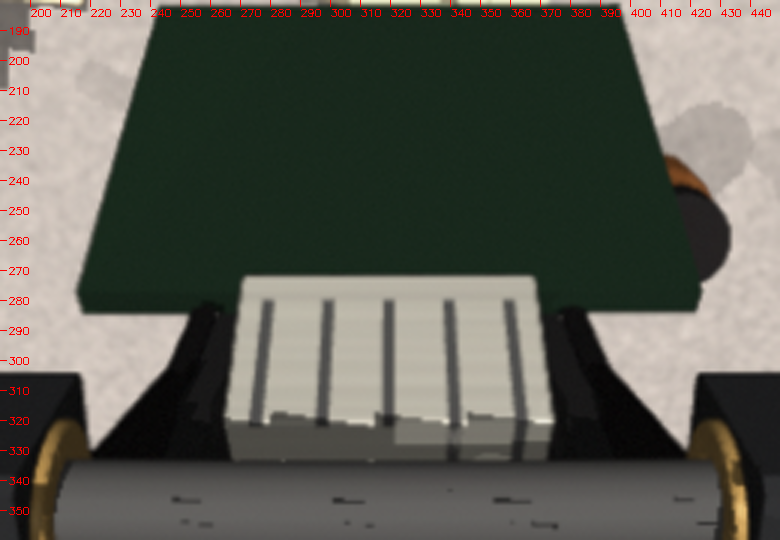

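Run:
```python
from h import *; import pickle
np.set_printoptions(precision=2,suppress=True)
w,st=pickle.load(open('u.pkl','rb'))
g=w['color'].astype(int); print(g[165:190,320].tolist())
Rt=R.from_quat(np.r_[st['ee_rot'][1:],st['ee_rot'][0]]).as_matrix()
def pr(l,r,W=110):
    out=[]
    (o,a),(_,b)=ray(w,*l),ray(w,*r); f=w['R'][2]; a/=a@f; b/=b@f; s=W/np.linalg.norm(a-b)
    return [Rt.T@((o-st['position'])*1e3+s*x) for x in(a,b)]
t=pr((216,277.7),(424.3,277.2)); b=pr((241,181),(397.3,181)); print(t,b)
v=np.mean(t,0)-np.mean(b,0); print(np.linalg.norm(v),np.degrees(np.arctan2(-v[0],-v[2])), 'foot +x edge',np.mean(b,0))
```

```text
[[214, 206, 170], [241, 241, 214], [245, 246, 223], [246, 246, 223], [246, 246, 223], [246, 246, 223], [246, 246, 223], [245, 245, 222], [235, 234, 204], [196, 186, 154], [168, 154, 127], [171, 158, 130], [216, 210, 174], [244, 244, 220], [245, 245, 221], [225, 227, 192], [132, 138, 112], [47, 58, 44], [25, 40, 28], [25, 41, 29], [24, 40, 28], [23, 39, 27], [25, 41, 29], [23, 39, 27], [24, 40, 28]]
[array([ 11.23, -52.87,   3.08]), array([11.46, 57.13,  3.14])] [array([ 52.06, -53.38,  79.04]), array([52.03, 56.62, 79.02])]
86.14096065110172 28.197075930520818 foot +x edge [52.05  1.62 79.03]
```

Run:
```python
from h import *; import pickle
from scipy.optimize import least_squares
np.set_printoptions(precision=2,suppress=True)
w,st=pickle.load(open('u.pkl','rb'))
Rt=R.from_quat(np.r_[st['ee_rot'][1:],st['ee_rot'][0]]).as_matrix()
obs=np.array([(216,277.7),(424.3,277.2),(241,181),(397.3,181)])
def pts(q,X=[(3,-55,90),(3,55,90),(3,-55,0),(3,55,0)]):
    th,x0,y0,z0=q  # foot position in tool, tilt
    return np.array([[x0+x*np.cos(th)-z*np.sin(th),y+y0,z0-x*np.sin(th)-z*np.cos(th)] for x,y,z in X])
f=lambda q:(proj(w,st['position']+(Rt@pts(q).T).T*1e-3)-obs).ravel()
# (a) free
r=least_squares(f,[.43,48,1,85]); print(np.degrees(r.x[0]),r.x[1:],r.fun)
# (b) kinematic: pivot p
g=lambda q:f([q[0],q[1]*np.sin(q[0])+q[3],q[2],q[1]*np.cos(q[0])+96-q[1]])
r=least_squares(g,[.43,113,1,0]);print(np.degrees(r.x[0]),r.x[1:],r.fun)
h=lambda q:g([q[0],113,q[1],-.4])
r=least_squares(h,[.43,1]);print(np.degrees(r.x[0]),r.x[1:],r.fun, 113*np.sin(r.x[0]),113*np.cos(r.x[0])-17)
```

```text
26.453886585807446 [49.02  1.95 84.19] [-0.84 -0.05  0.16  0.38  1.66 -0.2  -0.74 -0.23]
26.453887392466324 [112.75   1.95  -1.21] [-0.84 -0.05  0.16  0.38  1.66 -0.2  -0.74 -0.23]
25.792618842211652 [1.95] [-0.9  -1.38  0.23 -0.94  1.85  0.02 -0.94 -0.01] 49.16800762659704 84.74235610615126
```

Emit:
play_rows(commands=[[20, 0, 10, 0, -0.005], [20, 8.6, 23.2, 0, 0], [20, 8.6, 33.1, 0, 0], [20, 8.6, 33.1, 0, 0], [20, 8.6, 33.1, 0, 0], [20, 8.6, 33.1, 0, 0], [20, 8.6, 33.1, 0, 0], [20, 8.6, 33.1, 0, 0], [20, 8.6, 33.1, 0, 0], [20, 8.6, 33.1, 0, 0], [20, 8.6, 33.1, 0, 0], [20, 8.6, 23.1, 0, 0], [20, 8.6, 10, 0, 0], [20, 0, 0, 0, 0], [20, 0, 0, 0, 0], [20, 0, 0, 15, 0], [20, 0, 0, 0, 0], [20, 0, 0, 0, 0]])

```text
time: 9.7
position: [0.5905, -0.1604, 0.2844]
ee_rot: [-0.001, 0.998, 0.065, -0.001]
ft_force: [0.9, -0.1, -1.4]
grip_width: 0.0493
grip_force: 30.0
```

Run:
```python
from h import *; from cr import cr
import pickle
st=read_state();print(st['position'],st['ee_rot'],st['ft_force'])
w=cam('wrist'); s=cam('scene'); pickle.dump((w,st,s),open('v.pkl','wb'))
print(proj(w,[[.6804-.0373,-.1534-.0047,.0549+.0807]]))
a=cr(w['color'],190,450,90,290,2); b=cr(s['color'],225,355,240,440,2)
cv2.imwrite('pics/v.png',np.hstack([a,b]))
```

```text
[ 0.59054772 -0.16042496  0.28435954] [-5.81279663e-04  9.97901528e-01  6.47359246e-02 -1.20938177e-03] [ 0.85827722 -0.08878033 -1.43360461]
[[322.66645218 170.19556044]]
```

View pics/v.png

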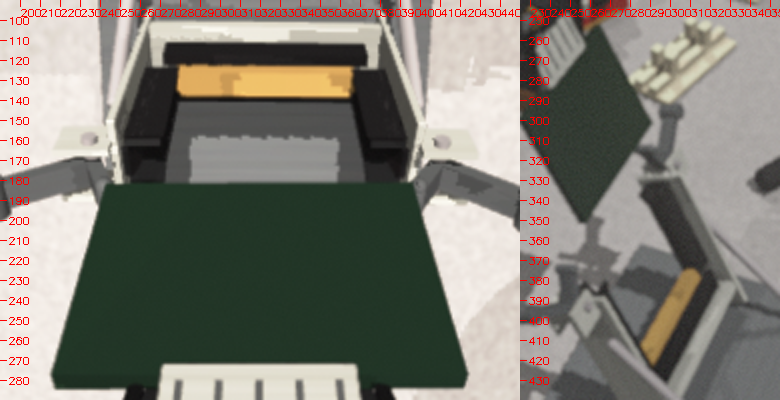

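Emit:
play_rows(commands=[[20, -7.5, 2.6, 0, 0.003], [20, 0, 0, 10, 0], [20, 0, 0, 15, 0], [20, 0, 0, 16, 0], [20, 0, 0, 0, 0], [20, 0, 0, 0, 0], [20, 0, 0, 0, 0]])

```text
time: 10.38
position: [0.5848, -0.1658, 0.2448]
ee_rot: [0.0, 0.998, 0.062, 0.001]
ft_force: [-0.4, -0.1, -1.6]
grip_width: 0.0499
grip_force: 30.0
```

```bash
cat > chk.py <<'E'
from h import *
np.set_printoptions(precision=2,suppress=True)
O=np.array([.6804,-.1534,.0549]); S=R.from_euler('ZY',[np.radians(7.2),-np.radians(25)]).as_matrix()
def foot(f=(49,1.95,84.3)):
    st=read_state(); Rt=R.from_quat(np.r_[st['ee_rot'][1:],st['ee_rot'][0]]).as_matrix()
    print('pos',st['position']*1e3,'F',st['ft_force'],'w',st['grip_width']*1e3,'t',st['time'],'yaw',np.degrees(np.arctan2(Rt[1,0],Rt[0,0])))
    print('foot in slot',S.T@(st['position']+Rt@(np.array(f)*1e-3)-O)*1e3,'tcp in slot',S.T@(st['position']-O)*1e3)
    return st
def board():
    w=cam('wrist'); g=w['color'].astype(int)
    m=((g[...,1]>g[...,0]+8)&(g[...,1]>g[...,2]+6)&(g.sum(2)<220)).astype(np.uint8)
    n,l,s,_=cv2.connectedComponentsWithStats(m); i=1+np.argmax(s[1:,4]); m=(l==i)
    for v in range(s[i,1],s[i,1]+s[i,3],max(1,s[i,3]//6)):
        x=np.where(m[v])[0]; print(v,x.min(),x.max(),end=' | ')
    b=((g[...,0]>190)&(g[...,2]<130)&(g[...,1]>120)); y,x=np.where(b); print('brass',x.min() if len(x) else None,x.max() if len(x) else None,y.min() if len(y) else 0,y.max() if len(y) else 0)
    return w
E
python3 -c "
from chk import *
foot();board()"
```

```text
pos [ 584.76 -165.81  244.8 ] F [-0.41 -0.1  -1.64] w 49.905282948880135 t 10.3833 yaw 7.140745817967463
foot in slot [  1.75  -2.37 115.77] tcp in slot [ -7.15  -0.33 212.87]
181 250 395 | 198 239 400 | 215 234 405 | 232 228 410 | 249 224 414 | 266 219 420 | 283 218 420 | brass 200 436 116 371
```

Emit:
play_rows(commands=[[20, -1.9, -2.4, 0, 0], [20, 0, 0, 0, 0], [20, 0, 0, 0, 0], [20, 0, 0, 0, 0]])

```text
time: 10.77
position: [0.5824, -0.1634, 0.2445]
ee_rot: [0.0, 0.998, 0.062, 0.0]
ft_force: [-0.8, -0.6, -1.3]
grip_width: 0.0499
grip_force: 30.0
```

Run:
```python
from chk import *
foot();w=board()
# expected projections: pins, and guide-top outlines; find pins region cream brightness extents
print(proj(w,[O+S@np.array(p)*1e-3 for p in [(14,76,94),(14,-76,94),(13,91,101),(13,-91,101),(-6,47,8),(-6,-47,8),(0,55,89),(0,-55,89)]]))
g=w['color'].astype(int)
for v in (150,154,158,162): print(v,[ (u,int(g[v,u].sum())) for u in range(225,245)][::1] if 0 else '', )
cream=(g[...,0]>185)&(abs(g[...,0]-g[...,1])<10)&(g[...,1]-g[...,2]>12)
for v in range(140,176,4):
    x=np.where(cream[v,190:450])[0]+190; print(v, x.min() if len(x) else 0,x.max() if len(x) else 0)
```

```text
pos [ 582.35 -163.43  244.48] F [-0.82 -0.62 -1.28] w 49.85741444577875 t 10.7667 yaw 7.16220239524785
foot in slot [ -0.33   0.32 116.36] tcp in slot [ -9.18   2.33 213.46]
181 261 384 | 198 239 400 | 215 234 405 | 232 228 410 | 249 224 414 | 266 219 419 | 283 218 419 | brass 200 438 113 373
[[218.16 152.01]
 [422.08 151.96]
 [196.13 158.04]
 [444.13 157.98]
 [271.44 128.3 ]
 [368.28 128.28]
 [249.65 165.  ]
 [390.52 164.96]]
150 
154 
158 
162 
140 229 410
144 231 411
148 203 436
152 201 438
156 198 441
160 228 442
164 232 405
168 235 406
172 234 405
```

Emit:
play_rows(commands=[[20, 2.54, 0, 5.44, 0], [20, 2.54, 0, 5.44, 0], [20, 2.54, 0, 5.44, 0], [20, 2.54, 0, 5.44, 0], [20, 2.54, 0, 5.44, 0], [20, 1.69, 0, 3.6, 0], [20, 0, 0, 0, 0], [20, 0, 0, 0, 0]])

```text
time: 11.48
position: [0.5965, -0.1616, 0.2129]
ee_rot: [-0.0, 0.998, 0.062, -0.0]
ft_force: [0.6, 0.1, -1.4]
grip_width: 0.0496
grip_force: 30.0
```

```bash
python3 -c "
from chk import *
foot();board()"
```

```text
pos [ 596.46 -161.6   212.87] F [ 0.62  0.12 -1.41] w 49.64481529656909 t 11.4833 yaw 7.162920212660772
foot in slot [-0.93  0.42 81.68] tcp in slot [ -9.65   2.39 178.79]
181 254 384 | 198 238 401 | 215 233 405 | 232 229 409 | 249 224 415 | 266 219 419 | 283 218 409 | brass 200 438 127 373
```

Emit:
play_rows(commands=[[20, 1.6, 0, 2.3, 0], [20, 1.5, 0, 2.7, 0], [20, 1.27, 0, 2.72, 0], [20, 1.27, 0, 2.72, 0], [20, 1.27, 0, 2.72, 0], [20, 0, 0, 0, 0]])

```text
time: 12.03
position: [0.6033, -0.1606, 0.1993]
ee_rot: [-0.0, 0.998, 0.063, -0.0]
ft_force: [-0.9, 0.3, -2.0]
grip_width: 0.0495
grip_force: 30.0
```

```bash
python3 -c "
from chk import *
foot();board()"
```

```text
pos [ 603.29 -160.55  199.27] F [-0.88  0.3  -2.02] w 49.52558368250717 t 12.0333 yaw 7.173035633790516
foot in slot [-0.44  0.63 66.44] tcp in slot [ -9.14   2.57 163.56]
181 257 383 | 198 238 400 | 215 233 406 | 232 229 409 | 249 224 414 | 266 219 420 | 283 218 393 | brass 200 438 136 373
```

Emit:
play_rows(commands=[[20, 1.7, 0, 3.62, 0], [20, 1.7, 0, 3.62, 0], [20, 1.7, 0, 3.62, 0], [20, 1.7, 0, 3.62, 0], [20, 1.7, 0, 3.62, 0], [20, 0, 0, 0, 0], [20, 0, 0, 0, 0]])

```text
time: 12.67
position: [0.6117, -0.1596, 0.1816]
ee_rot: [-0.0, 0.998, 0.062, -0.0]
ft_force: [0.2, 0.2, -1.4]
grip_width: 0.0497
grip_force: 30.0
```

```bash
python3 -c "
from chk import *
foot();board()"
```

```text
pos [ 611.72 -159.65  181.59] F [ 0.23  0.15 -1.37] w 49.66687542292587 t 12.6667 yaw 7.1648019057876215
foot in slot [-0.2   0.44 46.83] tcp in slot [ -8.92   2.41 143.94]
181 255 384 | 198 251 388 | 215 233 403 | 232 228 410 | 249 224 415 | 266 219 419 | 283 218 421 | brass 201 438 147 373
```

Emit:
play_rows(commands=[[20, 0, 1.5, 0, 0], [20, 0, 1.5, 0, 0], [20, 0, 0, 0, 0]])

```text
time: 12.97
position: [0.6122, -0.1618, 0.1823]
ee_rot: [-0.001, 0.998, 0.063, 0.0]
ft_force: [-0.1, 2.4, -0.4]
grip_width: 0.05
grip_force: 30.0
```

Emit:
play_rows(commands=[[20, 0, -3, 0, 0], [20, 0, -3, 0, 0], [20, 0, 0, 0, 0]])

```text
time: 13.22
position: [0.6115, -0.1583, 0.1823]
ee_rot: [0.001, 0.998, 0.062, 0.0]
ft_force: [1.3, -3.6, -1.5]
grip_width: 0.0496
grip_force: 30.0
```

Emit:
play_rows(commands=[[20, 0, 3, 0, 0], [20, 3, 0, 0, 0], [20, 0, 0, 0, 0]])

```text
time: 13.47
position: [0.6138, -0.1597, 0.1814]
ee_rot: [-0.0, 0.998, 0.062, -0.001]
ft_force: [-1.4, -0.1, -2.0]
grip_width: 0.0499
grip_force: 30.0
```

Emit:
play_rows(commands=[[20, -1.2, 0, 3.85, 0], [20, 1.8, 0, 3.85, 0], [20, 1.8, 0, 3.85, 0], [20, 1.8, 0, 3.85, 0], [20, 1.8, 0, 3.85, 0], [20, 1.8, 0, 3.85, 0], [20, 1.8, 0, 3.85, 0], [20, 1.7, 0, 3.65, 0], [20, 0, 0, 0, 0], [20, 0, 0, 0, 0]])

```text
time: 14.3
position: [0.6261, -0.1579, 0.1512]
ee_rot: [-0.0, 0.998, 0.062, -0.0]
ft_force: [1.2, -0.0, -1.4]
grip_width: 0.0495
grip_force: 30.0
```

```bash
python3 -c "
from chk import *
foot();board()"
```

```text
pos [ 626.12 -157.86  151.17] F [ 1.21 -0.04 -1.39] w 49.501522315034265 t 14.3 yaw 7.1610383625182195
foot in slot [ 0.14  0.41 13.13] tcp in slot [ -8.63   2.38 110.24]
182 383 383 | 199 251 389 | 216 247 394 | 233 243 398 | 250 236 400 | 267 218 421 | 284 265 375 | brass 200 438 169 373
```

Emit:
play_rows(commands=[[20, 1.2, 0, 2.6, 0], [20, 0, 0, 0, 0], [20, 0, 0, 0, 0], [60, 0, 0, 0, 0], [60, 0, 0, 0, 0], [60, 0, 0, 0, 0], [60, 0, 0, 0, 0], [60, 0, 0, 0, 0], [60, 0, 0, 0, 0], [60, 0, 0, 0, 0]])

```text
time: 15.18
position: [0.6272, -0.1578, 0.1489]
ee_rot: [0.0, 0.998, 0.062, 0.0]
ft_force: [0.2, -0.8, 0.6]
grip_width: 0.06
grip_force: 0.0
```

```bash
python3 -c "
from chk import *
foot();board()"
```

```text
pos [ 627.19 -157.81  148.86] F [ 0.16 -0.82  0.6 ] w 59.994114213243435 t 15.1833 yaw 7.153705439023922
foot in slot [ 0.16  0.3  10.59] tcp in slot [ -8.63   2.29 107.7 ]
182 255 356 | 198 251 388 | 214 247 392 | 230 242 395 | 246 238 400 | 262 219 418 | 278 218 420 | brass 180 457 170 372
```

Emit:
play_rows(commands=[[60, -1.7, 0, -3.6, 0], [60, -3.4, 0, -7.2, 0], [60, -5, 0, -10.9, 0], [60, -7.6, 0, -16.3, 0], [60, -7.6, 0, -16.3, 0], [0, 0, 0, -10, 0], [0, 0, 0, 0, 0], [0, 0, 0, 0, 0]])

```text
time: 15.9
position: [0.6026, -0.161, 0.2142]
ee_rot: [0.0, 0.998, 0.062, 0.001]
ft_force: [-0.1, -0.2, -0.1]
grip_width: 0.0473
grip_force: 0.0
```

Run:
```python
from chk import *
foot();w=board()
P=[O+S@np.array(p)*1e-3 for p in [(3,56.5,98),(3,-53.5,98),(0,2,128),(3,2,98)]]
print(proj(w,P))
g=w['color'].astype(int)
m=((g[...,1]>g[...,0]+8)&(g[...,1]>g[...,2]+6)&(g.sum(2)<220))
for u in (255,262,380,386): y=np.where(m[:,u])[0]; print(u,y.min() if len(y) else 0,y.max() if len(y) else 0)
for c in ('scene','side'):
  k=cam(c); g=k['color'].astype(int)
  m=((g[...,1]>g[...,0]+6)&(g[...,1]>g[...,2]+3)&(g.sum(2)<200)).astype(np.uint8)
  n,l,s,ce=cv2.connectedComponentsWithStats(m); print(c,[tuple(map(int,x)) for x in s if 60<x[4]<9000]); print(proj(k,[O+S@np.array(p)*1e-3 for p in [(3,57,98),(3,-53,98),(3,57,8),(3,-53,8)]]))
```

```text
pos [ 602.59 -161.    214.18] F [-0.15 -0.25 -0.11] w 47.29142597950179 t 15.9 yaw 7.155980855598952
foot in slot [ 5.48  0.16 80.3 ] tcp in slot [ -3.52   2.21 177.39]
145 267 372 | 156 265 374 | 167 262 377 | 178 258 380 | 189 255 383 | 200 240 397 | 211 258 396 | brass 205 432 135 364
[[237.87 201.8 ]
 [397.83 201.7 ]
 [316.97 233.61]
 [317.12 201.6 ]]
255 188 210
262 162 210
380 178 211
386 192 211
scene [(257, 331, 54, 83, 1663)]
[[290.57 329.  ]
 [258.09 379.91]
 [313.04 371.13]
 [284.44 423.33]]
side [(264, 346, 27, 50, 230), (182, 432, 58, 48, 898)]
[[333.6  185.53]
 [348.63 168.32]
 [319.84 211.9 ]
 [335.16 193.63]]
```

Emit:
play_rows(commands=[[0, 0, -36.5, 0, 0], [0, 0, -36.5, 0, 0], [0, 0, -36.5, 0, 0], [0, 0, -36.5, 0, 0], [0, 0, 0, 0, 0], [0, 7, 0, 15.9, 0], [0, 7, 0, 15.9, 0], [0, 7, 0, 15.9, 0], [0, 7, 0, 15.9, 0], [0, 0, 0, 0, 0], [0, 0, 0, 0, 0]])

```text
time: 16.97
position: [0.6108, -0.0126, 0.1479]
ee_rot: [-0.0, 0.998, 0.063, -0.002]
ft_force: [0.3, -0.5, 0.2]
grip_width: 0.0001
grip_force: 0.0
```

```bash
python3 -c "
from chk import *
foot()"
```

```text
pos [610.84 -12.65 147.94] F [ 0.26 -0.55  0.21] w 0.11916161090969069 t 16.9667 yaw 7.16978050856662
foot in slot [  1.2  146.42   8.89] tcp in slot [ -7.24 148.36 106.03]
```

Emit:
play_rows(commands=[[0, 2, 4, 1, 0], [0, 0, 4, 0, 0], [0, 0, 4, 0, 0], [0, -0.7, 4.2, -1.55, 0], [0, -0.7, 4.2, -1.55, 0], [0, -0.7, 4.2, -1.55, 0], [0, -0.7, 4.2, -1.55, 0], [0, -0.7, 4.2, -1.55, 0], [0, -0.7, 4.2, -1.55, 0], [0, -0.7, 4.2, -1.55, 0], [0, 0, 0, 0, 0]])

```text
time: 17.88
position: [0.6137, -0.0468, 0.1621]
ee_rot: [-0.004, 0.998, 0.066, 0.001]
ft_force: [-1.2, 3.9, 3.1]
grip_width: 0.0005
grip_force: 2.3
```

```bash
python3 -c "
from chk import *
foot()"
```

```text
pos [613.75 -46.77 162.14] F [-1.18  3.91  3.15] w 0.5122568138098529 t 17.8833 yaw 7.523481596337865
foot in slot [  6.5  113.08  22.38] tcp in slot [ -2.5  114.14 119.49]
```

Emit:
play_rows(commands=[[0, 0, 0, 0, 0], [0, 0, 0, 0, 0]])

```text
time: 18.05
position: [0.6144, -0.0532, 0.1607]
ee_rot: [-0.0, 0.998, 0.063, 0.001]
ft_force: [0.4, 2.0, 1.8]
grip_width: 0.0002
grip_force: 1.4
```

Emit:
play_rows(commands=[[0, 0, 3, 0, 0], [0, 0, 0, 0, 0], [0, 0, 3, 0, 0], [0, 0, 0, 0, 0]])

```text
time: 18.38
position: [0.6146, -0.0593, 0.1597]
ee_rot: [-0.001, 0.998, 0.062, -0.0]
ft_force: [-2.3, 4.4, 4.7]
grip_width: 0.0003
grip_force: 2.9
```

Run:
```python
from chk import *
foot(); k=cam('scene'); d=cam('side')
# dark-steel knob: print predicted pixels for various phi and pixel darkness
for c in (k,d):
  for ph in (0,.15,.3,.45,.6):
    p=[0,78+46*np.sin(ph-.15),94+46*np.cos(ph-.15)]; u,v=proj(c,[O+S@np.array(p)*1e-3])[0]; print(ph,u.round(1),v.round(1),c['color'][int(v),int(u)])
w=cam('wrist'); cv2.imwrite('/tmp/w.png',w['color'][:,:,::-1])
print(proj(w,[O+S@np.array([0,78+46*np.sin(ph-.15),94+46*np.cos(ph-.15)])*1e-3 for ph in (0,.15,.3,.45)]))
```

```text
pos [614.62 -59.3  159.69] F [-2.27  4.42  4.75] w 0.31191855234357246 t 18.3833 yaw 7.1303787556833145
foot in slot [ 4.59 99.76 20.45] tcp in slot [ -4.17 101.61 117.57]
0 281.9 302.6 [48 46 41]
0.15 283.6 299.6 [43 40 40]
0.3 285.7 297.1 [40 42 41]
0.45 287.9 295.3 [45 44 42]
0.6 290.2 294.1 [41 41 40]
0 339.4 175.5 [16 13 12]
0.15 338.5 176.5 [10 10 10]
0.3 337.3 177.8 [0 0 0]
0.45 336.1 179.5 [2 2 2]
0.6 334.7 181.4 [13  9 12]
[[380.2  331.34]
 [365.84 332.35]
 [351.23 331.47]
 [336.92 328.71]]
```

Emit:
play_rows(commands=[[0, 0, 2, -1, 0], [0, 0, 0, 0, 0], [0, 0, 2, -1, 0], [0, 0, 0, 0, 0]])

```text
time: 18.87
position: [0.6145, -0.0605, 0.1603]
ee_rot: [-0.003, 0.998, 0.063, -0.001]
ft_force: [-1.2, 8.5, -0.3]
grip_width: 0.0006
grip_force: 4.2
```

```bash
python3 -c "
from chk import *
foot()"
```

```text
pos [614.49 -60.46 160.3 ] F [-1.25  8.48 -0.25] w 0.5973627149118415 t 18.8667 yaw 7.248057077435211
foot in slot [ 4.46 99.   21.11] tcp in slot [ -4.16 100.47 118.24]
```

Emit:
play_rows(commands=[[0, 0, 2, 0, 0], [0, 0, 2, 0, 0], [0, 0, 2, 0, 0], [0, 0, 0, 0, 0]])

```text
time: 19.2
position: [0.6148, -0.0652, 0.161]
ee_rot: [-0.003, 0.998, 0.064, -0.002]
ft_force: [-3.6, 11.8, 5.5]
grip_width: 0.0006
grip_force: 6.0
```

```bash
python3 -c "
from chk import *
foot()"
```

```text
pos [614.76 -65.19 161.04] F [-3.58 11.77  5.53] w 0.5608968496406024 t 19.2 yaw 7.2844823028524806
foot in slot [ 4.38 94.44 21.9 ] tcp in slot [ -4.14  95.74 119.04]
```

Emit:
play_rows(commands=[[0, 0, -10, 0, 0], [0, 0, -12, 0, 0], [0, -7, 0, -15.1, 0], [0, -7, 0, -15.1, 0], [0, -7, 0, -15.1, 0], [0, 0, 37, 0, 0], [0, 0, 37, 0, 0], [0, 0, 37, 0, 0], [0, 0, 37, 0, 0], [0, 0, 37, 0, 0], [0, 0, 37, 0, 0], [0, 0, 35, 0, 0], [0, 0, 0, 0, 0], [0, 0, 0, 0, 0], [0, 0, 0, 0, 0]])

```text
time: 20.45
position: [0.624, -0.3056, 0.2059]
ee_rot: [-0.0, 0.998, 0.062, -0.001]
ft_force: [0.1, 0.9, 0.5]
grip_width: 0.0003
grip_force: 0.0
```

Run:
```python
from chk import *
foot()
w=cam('wrist')
k=cam('scene')
g=k['color'].astype(int); m=((g[...,1]>g[...,0]+6)&(g[...,1]>g[...,2]+3)&(g.sum(2)<200)).astype(np.uint8)
n,l,s,ce=cv2.connectedComponentsWithStats(m); print([tuple(map(int,x)) for x in s if 60<x[4]<9000])
# left knob in wrist view: dark blob near predictions
g=w['color'].astype(int).sum(2)
for ph in (0,.1,.2,.3,.4): print(ph,proj(w,[O+S@np.array([0,78+46*np.sin(ph-.15),94+46*np.cos(ph-.15)])*1e-3,O+S@np.array([-9,78+46*np.sin(ph-.15),94+46*np.cos(ph-.15)])*1e-3])[:].round(0).tolist())
```

```text
pos [ 623.99 -305.63  205.87] F [0.07 0.94 0.54] w 0.3039724261787411 t 20.45 yaw 7.123008873968091
foot in slot [   4.46 -145.93   71.42] tcp in slot [  -4.21 -143.96  168.53]
[(258, 335, 53, 81, 1745)]
0 [[-25.0, 255.0], [-17.0, 265.0]]
0.1 [[-32.0, 255.0], [-23.0, 265.0]]
0.2 [[-38.0, 255.0], [-29.0, 265.0]]
0.3 [[-43.0, 255.0], [-34.0, 265.0]]
0.4 [[-48.0, 254.0], [-39.0, 264.0]]
```

Emit:
play_rows(commands=[[0, 6.6, 0, 14.2, 0], [0, 6.6, 0, 14.2, 0], [0, 6.6, 0, 14.2, 0], [0, 6.6, 0, 14.2, 0], [0, 0, 0, 0, 0], [0, 0, -4, 0, 0], [0, 0, -4, 0, 0], [0, 0, -4, 0, 0], [0, -0.7, -4.2, -1.55, 0], [0, -0.7, -4.2, -1.55, 0], [0, -0.7, -4.2, -1.55, 0], [0, -0.7, -4.2, -1.55, 0], [0, -0.7, -4.2, -1.55, 0], [0, -0.7, -4.2, -1.55, 0], [0, -0.7, -4.2, -1.55, 0], [0, 0, -3, 0, 0], [0, 0, -3, 0, 0], [0, 0, 0, 0, 0]])

```text
time: 22.05
position: [0.64, -0.2545, 0.161]
ee_rot: [-0.0, 0.998, 0.063, 0.0]
ft_force: [0.4, -0.3, 1.7]
grip_width: 0.0005
grip_force: 0.9
```

```bash
python3 -c "
from chk import *
foot()"
```

```text
pos [ 640.01 -254.51  161.03] F [ 0.43 -0.27  1.74] w 0.4891897868792665 t 22.05 yaw 7.226103599233055
foot in slot [  5.89 -97.1   21.37] tcp in slot [ -2.96 -95.25 118.48]
```

Emit:
play_rows(commands=[[0, 0, -2, 0, 0], [0, 0, -2, 0, 0], [0, 0, -2, 0, 0], [0, 0, -2, 0, 0], [0, 0, 0, 0, 0]])

```text
time: 22.47
position: [0.6392, -0.2511, 0.1609]
ee_rot: [0.002, 0.998, 0.062, 0.001]
ft_force: [2.0, -6.5, 1.1]
grip_width: 0.0001
grip_force: 3.6
```

Emit:
play_rows(commands=[[0, 0, -2, 0, 0], [0, 0, -2, 0, 0], [0, 0, -2, 0, 0], [0, 0, -2, 0, 0], [0, 0, 0, 0, 0]])

```text
time: 22.88
position: [0.6382, -0.2451, 0.1614]
ee_rot: [0.004, 0.998, 0.061, 0.001]
ft_force: [1.7, -9.2, 1.1]
grip_width: 0.0007
grip_force: 5.0
```

```bash
python3 -c "
from chk import *
foot()"
```

```text
pos [ 638.2  -245.12  161.4 ] F [ 1.75 -9.23  1.12] w 0.6722425205126055 t 22.8833 yaw 6.998723763538268
foot in slot [  5.62 -88.45  22.  ] tcp in slot [ -3.35 -85.7  119.07]
```

Emit:
play_rows(commands=[[0, 0, -2, 0, 0], [0, 0, -2, 0, 0], [0, 0, -2, 0, 0], [0, 0, -2, 0, 0], [0, 0, 0, 0, 0]])

```text
time: 23.3
position: [0.6378, -0.2427, 0.1617]
ee_rot: [0.007, 0.998, 0.06, 0.003]
ft_force: [4.0, -17.5, -0.4]
grip_width: 0.0007
grip_force: 8.8
```

Emit:
play_rows(commands=[[0, 0, -2, 0, 0], [0, 0, -2, 0, 0], [0, 0, -2, 0, 0], [0, 0, -2, 0, 0], [0, 0, 0, 0, 0]])

```text
time: 23.72
position: [0.6377, -0.2422, 0.1619]
ee_rot: [0.012, 0.998, 0.057, 0.005]
ft_force: [9.7, -29.3, -5.1]
grip_width: 0.0007
grip_force: 13.9
```

```bash
python3 -c "
from chk import *
foot()"
```

```text
pos [ 637.67 -242.2   161.88] F [  9.69 -29.28  -5.06] w 0.6959185694232706 t 23.7167 yaw 6.591926909464654
foot in slot [  6.25 -87.35  22.62] tcp in slot [ -3.29 -82.74 119.57]
```

Emit:
play_rows(commands=[[0, 0, 15, 0, 0], [0, 0, 15, 0, 0], [0, -7, 5, -15.1, 0], [0, -7, 0, -15.1, 0], [0, -7, 0, -15.1, 0], [0, 0, -36, 0, 0], [0, 0, -36, 0, 0], [0, 0, -36, 0, 0], [0, 0, -36, 0, 0], [0, 0, -36, 0, 0], [0, 0, -36, 0, 0], [0, 0, 0, 0, 0], [0, 0, 0, 0, 0]])

```text
time: 24.8
position: [0.592, -0.0424, 0.2082]
ee_rot: [-0.001, 0.998, 0.066, 0.001]
ft_force: [0.6, -1.1, -0.1]
grip_width: 0.0012
grip_force: 0.0
```

```bash
python3 -c "
from chk import *
foot()"
```

```text
pos [591.96 -42.42 208.17] F [ 0.56 -1.08 -0.07] w 1.1602456403011796 t 24.8 yaw 7.609896948529935
foot in slot [  6.88 119.7   73.01] tcp in slot [ -2.14 121.19 170.11]
```

Emit:
play_rows(commands=[[0, 6.5, 0, 15.3, 0], [0, 6.5, 0, 15.3, 0], [0, 6.5, 0, 15.3, 0], [0, 0, 0, 0, 0], [0, 0, 7, 0, 0], [0, 0, 7, 0, 0], [0, 0, 7, 0, 0], [0, 0, 3, 0, 0], [0, 0, 3, 0, 0], [0, 0, 2, 0, 0], [0, 0, 2, 0, 0], [0, 0, 2, 0, 0], [0, 0, 2, 0, 0], [0, 0, 0, 0, 0]])

```text
time: 25.97
position: [0.6157, -0.0733, 0.1613]
ee_rot: [-0.004, 0.998, 0.064, -0.0]
ft_force: [-4.5, 12.1, 8.2]
grip_width: 0.0004
grip_force: 6.3
```

Emit:
play_rows(commands=[[0, 0, 2, 0, 0], [0, 0, 2, 0, 0], [0, 0, 2, 0, 0], [0, 0, 2, 0, 0], [0, 0, 0, 0, 0]])

```text
time: 26.38
position: [0.6157, -0.0739, 0.1613]
ee_rot: [-0.008, 0.998, 0.067, -0.002]
ft_force: [-8.2, 22.0, 10.6]
grip_width: 0.0002
grip_force: 12.3
```

```bash
python3 -c "
from chk import *
foot()"
```

```text
pos [615.68 -73.89 161.32] F [-8.16 21.98 10.58] w 0.248812130153725 t 26.3833 yaw 7.644245508276474
foot in slot [ 4.36 86.81 22.22] tcp in slot [ -4.19  86.99 119.37]
```

Emit:
play_rows(commands=[[0, 0, 2, 0, 0], [0, 0, 2, 0, 0], [0, 0, 1, 0, 0], [0, 0, 0, 0, 0]])

```text
time: 26.72
position: [0.6157, -0.0741, 0.1613]
ee_rot: [-0.011, 0.998, 0.068, -0.003]
ft_force: [-10.8, 28.5, 13.0]
grip_width: 0.0003
grip_force: 16.0
```

Emit:
play_rows(commands=[[0, 0, -15, 0, 0], [0, 0, -15, 0, 0], [0, -7, 0, -15.1, 0], [0, -7, 0, -15.1, 0], [0, -7, 0, -15.1, 0], [0, -14, 30, -30, 0], [0, -14, 30, -30, 0], [0, 0, 35, 0, 0], [0, 0, 20, 0, 0], [0, 0, 0, 0, 0], [0, 0, 0, 0, 0], [0, 0, 0, 0, 0]])

```text
time: 27.72
position: [0.581, -0.1779, 0.261]
ee_rot: [-0.0, 0.998, 0.063, -0.0]
ft_force: [0.5, 0.3, 0.4]
grip_width: 0.0003
grip_force: 0.0
```

Run:
```python
from chk import *
foot();w=board()
g=w['color'].astype(int); m=((g[...,1]>g[...,0]+8)&(g[...,1]>g[...,2]+6)&(g.sum(2)<220))
for u in (250,255,262,380,386,392): y=np.where(m[:,u])[0]; print(u,y.min() if len(y) else 0,y.max() if len(y) else 0)
for z in (90,98): print(z,proj(w,[O+S@np.array(p)*1e-3 for p in [(3,57,z),(3,-53,z),(-8,27,z+30),(-8,-23,z+30)]]).round(1).tolist())
for ph in (0,.1,.2,.3): print(ph,proj(w,[O+S@np.array([9,2+sg*(76+46*np.sin(ph-.15)),94+46*np.cos(ph-.15)])*1e-3 for sg in (1,-1)]).round(1).tolist())
cream=(g[...,0]>185)&(abs(g[...,0]-g[...,1])<10)&(g[...,1]-g[...,2]>12)
np.save('last.npy',w['color'])
u,v=proj(w,[O+S@np.array([9,2,139])*1e-3])[0].astype(int)
for dv in (-6,-3,0,3,6):
    r=g[v+dv].sum(1); print(v+dv,''.join('#' if x<330 else '.' for x in r[180:460]))
k=cam('scene'); g=k['color'].astype(int); m=((g[...,1]>g[...,0]+6)&(g[...,1]>g[...,2]+3)&(g.sum(2)<200)).astype(np.uint8)
n,l,s,ce=cv2.connectedComponentsWithStats(m); print([tuple(map(int,x)) for x in s if 60<x[4]<9000])
```

```text
pos [ 580.97 -177.86  260.95] F [0.49 0.27 0.42] w 0.2872855596705188 t 27.7167 yaw 7.210746273314508
foot in slot [  3.63 -13.69 132.62] tcp in slot [ -5.1  -11.8  229.73]
116 260 351 | 124 257 353 | 132 254 355 | 140 252 356 | 148 249 358 | 156 245 359 | 164 247 358 | brass 262 351 111 372
250 143 165
255 130 165
262 116 165
380 0 0
386 0 0
392 0 0
90 [[233.2, 156.6], [367.9, 156.4], [266.9, 188.2], [331.8, 188.2]]
98 [[231.3, 161.4], [369.0, 161.3], [265.7, 194.1], [332.1, 194.1]]
0 [[198.5, 183.6], [396.5, 183.5]]
0.1 [[191.9, 184.0], [403.2, 183.9]]
0.2 [[185.4, 184.1], [409.7, 183.9]]
0.3 [[179.2, 183.8], [416.1, 183.6]]
176 ....................##################.........####...............###..################...................................................................#####################################......#######.....##############.........................................................
179 ....................##############..............##.....................################...................................................................######################
[... 286 characters left out ...]
########..........................#############........................................................
185 .............###################..............................................................................................................................................#####................................#################....................................................
188 ............####################..................................................................................................................................................................................###################...................................................
[(264, 343, 48, 75, 1501)]
```

Run:
```python
from chk import *
g=np.load('last.npy').astype(int).sum(2)
for v in range(176,200,2):
    r=g[v]<330; f=lambda a,b:(lambda x:(x.min(),x.max(),x.mean()) if len(x) else 0)(np.where(r[a:b])[0]+a); print(v,f(180,225),f(375,440))
w=cam('wrist')
for x in (9,-9):print([proj(w,[O+S@np.array([x,sg*(76+46*np.sin(ph-.15)),94+46*np.cos(ph-.15)])*1e-3 for sg in (1,-1)]).round(1).tolist() for ph in (0,.1,.2)])
```

```text
176 (np.int64(200), np.int64(217), np.float64(208.5)) (np.int64(377), np.int64(402), np.float64(390.3333333333333))
178 (np.int64(200), np.int64(214), np.float64(207.0)) (np.int64(378), np.int64(402), np.float64(392.7647058823529))
180 (np.int64(199), np.int64(213), np.float64(206.0)) (np.int64(378), np.int64(402), np.float64(394.2142857142857))
182 (np.int64(197), np.int64(212), np.float64(204.5)) (np.int64(391), np.int64(403), np.float64(397.0))
184 (np.int64(193), np.int64(212), np.float64(202.5)) (np.int64(391), np.int64(406), np.float64(398.5))
186 (np.int64(192), np.int64(211), np.float64(201.5)) (np.int64(391), np.int64(408), np.float64(399.5))
188 (np.int64(192), np.int64(211), np.float64(201.5)) (np.int64(390), np.int64(408), np.float64(399.0))
190 (np.int64(192), np.int64(211), np.float64(203.21428571428572)) (np.int64(390), np.int64(408), np.float64(399.0))
192 (np.int64(193), np.int64(211), np.float64(202.0)) (np.int64(390), np.int64(407), np.float64(398.5))
194 (np.int64(194), np.int64(212), np.float64(203.0)) (np.int64(389), np.int64(407), np.float64(398.0))
196 (np.int64(194), np.int64(212), np.float64(203.0)) (np.int64(389), np.int64(407), np.float64(398.0))
198 (np.int64(195), np.int64(213), np.float64(204.0)) (np.int64(388), np.int64(406), np.float64(397.0))
[[[202.7, 183.9], [400.6, 184.1]], [[196.1, 184.3], [407.2, 184.5]], [[189.6, 184.3], [413.8, 184.5]]]
[[[208.1, 204.7], [396.7, 205.0]], [[201.8, 205.1], [403.0, 205.4]], [[195.7, 205.1], [409.2, 205.4]]]
```

```bash
python3 -c "
from plant import order
print(order.close_job())"
```

```text
the job is handed in; nothing more can be done
None
```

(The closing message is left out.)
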